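# Load the sprung dish lift

### The arm

A 6-joint arm with a two-finger parallel gripper is mounted at the origin on the work surface. World frame = base frame: x ahead of the robot, y to its left, z up, the work surface at z = 0. Lengths are in m, angles in rad, forces in N, time in s.
With the tool pointing down it reaches from about 0.35 to 0.85 m from the base axis. Payload 8.1 kg.
Tool frame: the origin (TCP) lies on the centre line of the jaws, within the pads' length; the fingertips stand robot.finger_overhang ahead of it and the grasp point (between the pads) lies 5 mm behind it (robot.finger_overhang is the distance from the TCP to the fingertips, in m); z points along the fingers, y is the direction in which the jaws open and shut (so a half turn about z gives the same grasp; the last joint's range is limited). The gripper opens to 93 mm and grips with 3 to 60 N. Pads are 15 mm wide; open, the fingers measure 128 mm over their backs; the gripper's body (75 mm by 188 mm) begins 65 mm behind the grasp point.
Start: joints at [1.148, 0.13, 1.488, -0, 1.523, -0.085], TCP at [0.199, 0.566, 0.233] pointing down, gripper open.
Joint ranges: [-2.96, 2.96], [-0.89, 2.26], [0.02, 2.5], [-1.34, 4.48], [0, 2.73], [-2.66, 2.66]. Speed limits (rad/s): [2.39, 2.39, 2.79, 3.14, 3.14, 3.14].

### API

Orientations are given as a rotation vector (axis times angle).
In Python, from plant import robot gives the robot as it stands. The module is installed in compiled form; this text tells all that it offers.
- The arm moves only by the tool carry_out, never from a script. Its argument "commands" is a list that holds one entry, the list of rows, each a list of 4 numbers: the shift along the tool's x, y, z in cm, then the turn about the tool's z in degrees. In form: [[[tx, ty, tz, roll], ...]]. A call has 1 to 20 rows; each row shifts and turns the commanded pose from where the row before left it, along the tool's axes as they then stand; what a row does not reach is not made up. A row lasts 1/12 s, in which the tool goes at most 41.7 mm and 7.16 degrees, less where a joint would pass 70% of its speed; a pose out of reach is approached as far as the arm can. A call is refused whole if a number of a shift passes 4.17 or a number of a turn 7.16, either way. A call with a gripper value outside its range is refused whole. "claw" is the finger opening in cm, from 0 to 9.3, set as the call begins (left out, the last holds). The fingers move at their own pace and stop on an object; "grip_force" is the grip in N (left out, the last holds). Time passes only in rows, so rows that do not move let the fingers close. It gives the time, the measured TCP pose, the force and the opening at its end, in the units of the state.
- robot.read_state(): the state, without advancing time (a new reading comes with each control period).
- robot.read_camera(name): name is "side" or "top"; returns the picture (384x512x3 uint8, red, green, blue); there is no depth.
- robot.camera_params(name): a dict with "mtx" (3x3 intrinsics, pixels), "R" (3x3) and "t" (3): a world point X has camera coordinates R X + t. Camera axes: x right, y down, z forward; pixel columns grow to the right and rows downward; lengths in m; the calibration is good to about 2 mm. A picture is of the moment at which its call begins. camera_params takes no time and is no camera call.
- robot.close_job(): hands the job in, once; it reports no verdict.
The state is a dict: "t": time; "q": joint angles; "dq": joint speeds; "joint_torque": joint torques, N m; "tool_pos": TCP position; "orientation": TCP orientation; "force": force on the tool from outside, world axes, zero at the start; "wrist_torque": the same for the moment, N m; "opening": finger opening in m.
Only numpy, scipy, OpenCV 4.12 (cv2) and the standard library are available. Lean on these libraries where they do the work, as an engineer would, in place of code of your own. Each camera call takes 0.05 s, during which the arm holds its last target.

### The job

Load the two small terracotta dipping dishes from the sheet pan into the sprung dish lift, one at a time: stand the first upright in the middle of its platform and let go, then stack the second upright on top of it, and let the platform sink under their weight. Set the dishes down gently instead of dropping them, do not force the platform down to its bottom stop, and leave the tongs and the salt jar where they are.

Things in the scene. Friction and masses are not known exactly. Their poses are not given: they have to be found in the camera images.
- dish_a: One of two identical round terracotta-brown ceramic dipping dishes, open on top, standing upright on the pan, 0.12 to 0.21 kg. Straight outer wall 60 mm across from 8 mm up to the rim at 34 mm; wall 4 mm thick, inner floor at 13 mm. Below the wall a tapered foot, 36 mm across at the bottom, 46 mm at the top. Origin: centre of the underside, z up.
- dish_b: The other dish, identical to dish_a; either may go first. Stacked, the upper dish's tapered foot drops 8 mm into the lower one's mouth (52 mm across) and its flat shoulder rests on the rim, so the upper dish stands 26 mm higher than the lower. Origin: centre of the underside, z up.
- lift: Sprung dish lift, standing fixed on the island: a square steel well open at the top, outside 104 x 104 mm, rim 96 mm above the island, wall 6 mm (inside 92 x 92 mm), on a flange 130 x 130 mm and 6 mm thick. A flat platform moves up and down in it. Origin: centre of the underside, x and y along the sides, z up.
- platform_top (a point): Centre of the top face of the lift's flat aluminium platform (84 x 84 mm). Empty, it stands 106 mm above the island, 10 mm above the well's rim; it moves straight down with the platform.
- platform (a joint): How far the platform has sunk, in m: 0 empty (top), 0.060 at the bottom stop. The spring holds off the first 0.3 N, then gives 1 mm for each 0.11 N (110 N/m), lightly damped; one dish sinks it about 8 to 16 mm, both about 18 to 34 mm.
- pan: Aluminium sheet pan, fixed, 260 (its x) x 400 (its y) mm, rim 20 mm high (rolled edge to 23 mm), floor 3 mm thick. Origin: centre of the underside. The dishes stand in the part with y above -0.05 m, at least 90 mm apart along its x; jar and tongs lie at its -y end.
- jar: Bystander: round glass salt jar with a flat steel flip lid, 60 mm across, 62 mm high, loose on the pan. Origin: centre of the underside.
- tongs: Bystander: short steel tongs, about 156 mm long and 35 mm wide, 20 mm high, lying loose on the pan along their x. Origin: middle of the underside.

How it is judged:
On the way:
1. one dish stands upright and released on the platform, which has sunk under it, while the other is still away (((z of dish_a in the frame of platform_top between -0.005 and 0.006 m and horizontal distance between dish_a and platform_top below 0.014 m and angle between dish_a's own z axis and vertical below 0.12 rad and contact force between the fingers and dish_a below 0.1 N and value of joint platform above 0.004 m and horizontal distance between dish_b and platform_top above 0.1 m) or (z of dish_b in the frame of platform_top between -0.005 and 0.006 m and horizontal distance between dish_b and platform_top below 0.014 m and angle between dish_b's own z axis and vertical below 0.12 rad and contact force between the fingers and dish_b below 0.1 N and value of joint platform above 0.004 m and horizontal distance between dish_a and platform_top above 0.1 m))), for 0.2 s.
At the end, for the whole second after the job is handed in: One dish stands upright (within 7 degrees) within 14 mm of the middle of the platform; the other is stacked upright on its rim (underside 20 to 31 mm over the platform, within 18 mm of its middle); the platform has sunk 14 to 45 mm; both dishes are released and at rest (((z of dish_a in the frame of platform_top between -0.005 and 0.006 m and horizontal distance between dish_a and platform_top below 0.014 m and angle between each of dish_a, dish_b's own z axis and vertical below 0.12 rad and z of dish_b in the frame of platform_top between 0.02 and 0.031 m and horizontal distance between dish_b and platform_top below 0.018 m) or (z of dish_b in the frame of platform_top between -0.005 and 0.006 m and horizontal distance between dish_b and platform_top below 0.014 m and angle between each of dish_b, dish_a's own z axis and vertical below 0.12 rad and z of dish_a in the frame of platform_top between 0.02 and 0.031 m and horizontal distance between dish_a and platform_top below 0.018 m)) and value of joint platform between 0.014 and 0.045 m and contact force between the fingers and dish_a below 0.1 N and contact force between the fingers and dish_b below 0.1 N and linear speed of each of dish_a, dish_b below 0.02 m/s); the robot touches nothing.
It fails at once if a dish is dropped onto the lift (falls free faster than 0.7 m/s over it) ((horizontal distance between dish_a and platform_top below 0.06 m and linear speed of dish_a above 0.7 m/s and contact force between the fingers and dish_a below 0.1 N) or (horizontal distance between dish_b and platform_top below 0.06 m and linear speed of dish_b above 0.7 m/s and contact force between the fingers and dish_b below 0.1 N)).
It fails at once if the platform is forced down to its bottom stop (value of joint platform above 0.058 m).
It fails at once if bystander tongs shifted more than 40 mm (distance of tongs from where it was at the start of the episode above 0.04 m).
It fails at once if bystander jar shifted more than 40 mm (distance of jar from where it was at the start of the episode above 0.04 m).
It also fails if it takes over 64 s, if anything falls off the work surface, if the arm or the gripper's body presses on something with over 40 N, if the wrist force passes 120 N, or if a joint passes its speed limit or range.

## Working session

There is one attempt and no reset: what is moved stays moved. The work goes in short steps, Python scripts to look and compute and a tool call to move; the robot and the scene stay as the last step left them, time stands still between calls to the robot, and variables do not carry over. Pictures are saved under pics/ and viewed, and the job is handed in when it is done.

Besides the shell and the picture viewer there is one more tool, called after "Request:" in YAML: its name, and indented under it one key for each argument. carry_out: Moves the arm, as the interface text tells. Its arguments: {"type":"object","properties":{"commands":{"type":"array","items":{"type":"array","items":{"type":"array","items":{"type":"number"}}}},"claw":{"type":"number"},"grip_force":{"type":"number"}},"required":["commands"]}

```bash
mkdir -p pics; python3 - <<'E'
from plant import robot
import cv2,numpy as np
s=robot.read_state();print({k:np.round(v,3) for k,v in s.items()},robot.finger_overhang)
for n in("top","side"):
    p=robot.camera_params(n);print(n,p)
    cv2.imwrite(f"pics/{n}0.png",robot.read_camera(n)[:,:,::-1])
E
```

```text
{'t': np.float64(0.0), 'q': array([ 1.148,  0.131,  1.489, -0.   ,  1.523, -0.085]), 'dq': array([-0.   ,  0.   ,  0.   ,  0.002,  0.001,  0.001]), 'joint_torque': array([ 0.0000e+00, -5.5986e+01, -4.9175e+01,  7.7000e-02,  3.6000e-02,
       -0.0000e+00]), 'tool_pos': array([0.199, 0.566, 0.232]), 'orientation': array([-5.280e-01, -3.096e+00,  3.000e-03]), 'force': array([-0.576,  0.607, -0.793]), 'wrist_torque': array([-0.047, -0.007, -0.009]), 'opening': np.float64(0.093)} 0.014
top {'mtx': array([[368.16293921,   0.        , 262.54782059],
       [  0.        , 368.16293921, 191.5498724 ],
       [  0.        ,   0.        ,   1.        ]]), 'R': array([[ 0.00662713, -0.99973937,  0.02184679],
       [-0.98452583, -0.01034901, -0.17493367],
       [ 0.17511416, -0.02034942, -0.98433781]]), 't': array([-0.04390829,  0.53576179,  0.84209695])}
side {'mtx': array([[492.19609303,   0.        , 259.1627426 ],
       [  0.        , 492.19609303, 188.58097145],
       [  0.        ,   0.        ,   1.        ]]), 'R': array([[ 0.82927119, -0.55873972,  0.01091842],
       [-0.3658098 , -0.55749106, -0.74524285],
       [ 0.42248371,  0.61401436, -0.66670374]]), 't': array([-0.46021247,  0.25125425,  1.07467415])}
```

View pics/top0.png

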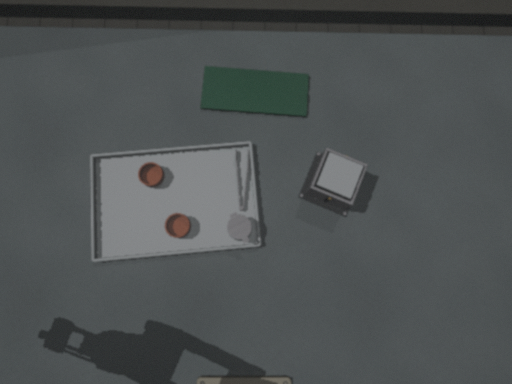

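View pics/side0.png

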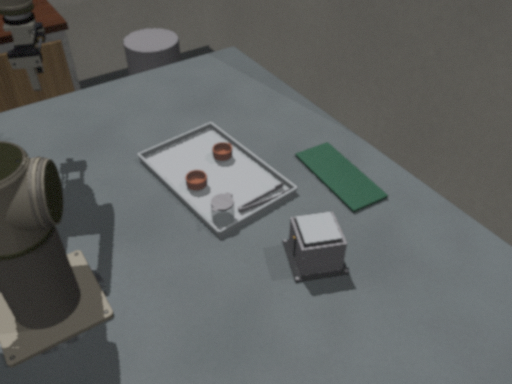

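```bash
cat > h.py <<'E'
from plant import robot
import cv2,numpy as np
def ray(n,uv,z):
    p=robot.camera_params(n);R=p["R"];c=-R.T@p["t"]
    d=R.T@np.linalg.inv(p["mtx"])@np.array([uv[0],uv[1],1.]);return c+d*(z-c[2])/d[2]
def proj(n,X):
    p=robot.camera_params(n);q=p["mtx"]@(p["R"]@np.array(X)+p["t"]);return q[:2]/q[2]
def red(im):
    h=cv2.cvtColor(im,cv2.COLOR_RGB2HSV)
    return (((h[...,0]<14)|(h[...,0]>172))&(h[...,1]>90)&(h[...,2]>35)).astype(np.uint8)*255
def blobs(m,lo=60,hi=3000):
    c,_=cv2.findContours(m,cv2.RETR_EXTERNAL,cv2.CHAIN_APPROX_NONE)
    return [k for k in c if lo<cv2.contourArea(k)<hi]
E
python3 - <<'E'
from h import *
for n in("top","side"):
    im=cv2.imread(f"pics/{n}0.png")[:,:,::-1].copy()
    for k in blobs(red(im)):
        x,y,w,h=cv2.boundingRect(k);cu=np.array([x+(w-1)/2,y+(h-1)/2])
        # outer silhouette centre: body mid height ~ .025
        print(n,cu,w,h,cv2.contourArea(k),[np.round(ray(n,cu,z),4)[:2] for z in(.02,.025,.037)])
    x0,y0=(280,130) if n=="top" else (270,190)
    cv2.imwrite(f"pics/{n}_lift.png",cv2.resize(im[y0:y0+110,x0:x0+110,::-1],None,fx=5,fy=5,interpolation=cv2.INTER_CUBIC))
    x0,y0=(120,140) if n=="top" else (170,130)
    cv2.imwrite(f"pics/{n}_dish.png",cv2.resize(im[y0:y0+110,x0:x0+110,::-1],None,fx=5,fy=5,interpolation=cv2.INTER_CUBIC))
E
```

```text
top [180.  225.5] 17 22 241.0 [array([0.4548, 0.1611]), array([0.4543, 0.1601]), array([0.4534, 0.1577])]
top [152.5 175. ] 18 21 219.0 [array([0.5801, 0.2352]), array([0.579 , 0.2338]), array([0.5764, 0.2304])]
side [196. 181.] 19 13 121.5 [array([0.4549, 0.1628]), array([0.4525, 0.1575]), array([0.4466, 0.1448])]
side [222. 150.] 17 13 115.0 [array([0.5864, 0.2443]), array([0.5833, 0.2386]), array([0.5756, 0.2248])]
side [ 5.  25.5] 11 24 88.0 [array([0.2607, 1.4945]), array([0.2594, 1.4817]), array([0.2561, 1.4511])]
side [48. 14.] 35 29 557.5 [array([0.4485, 1.5188]), array([0.4461, 1.5059]), array([0.4403, 1.4749])]
```

View pics/top_dish.png

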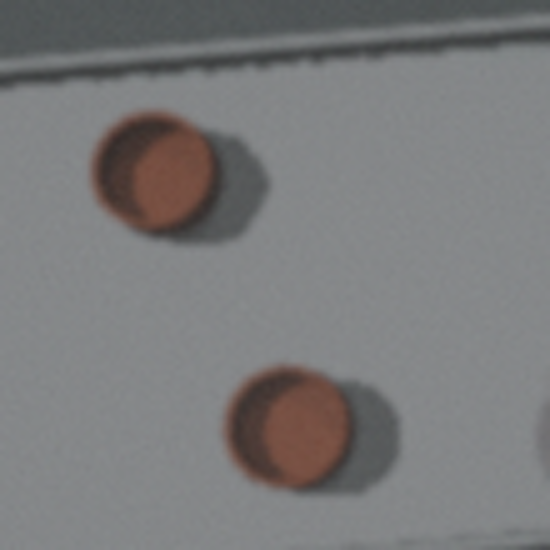

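View pics/top_lift.png

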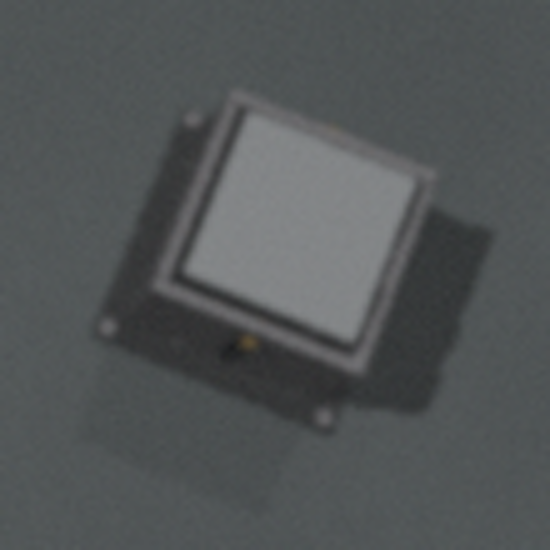

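View pics/side_lift.png

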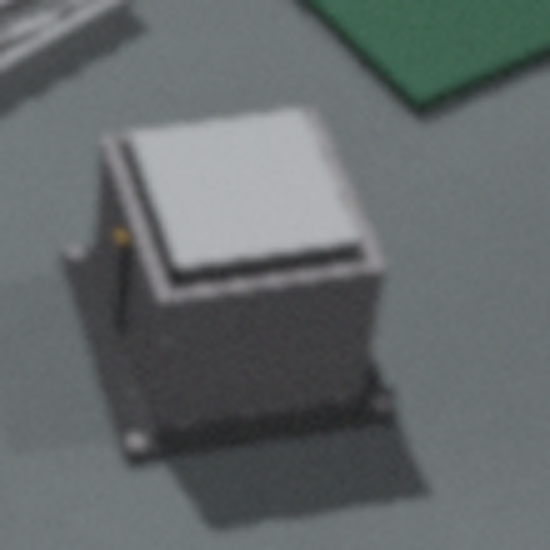

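View pics/side_dish.png

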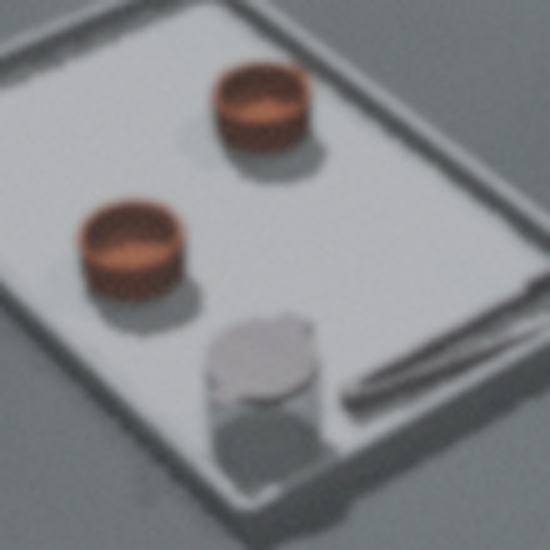

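```bash
python3 - <<'E'
from h import *
f=lambda x,y,o:np.array([(x+.5)/5-.5+o[0],(y+.5)/5-.5+o[1]])
for nm,c in(("far",(156,171.5)),("near",(288.5,427))):
    X=ray("top",f(*c,(120,140)),.037);print(nm,X, np.linalg.norm(X[:2]))
    a=np.linspace(0,6.28,60)
    for n,o in(("top",(120,140)),("side",(170,130))):
      P=np.array([proj(n,[X[0]+.03*np.cos(t),X[1]+.03*np.sin(t),z]) for t in a for z in(.037,.011)])
      P=(P-o+.5)*5-.5; print(n,P.min(0),P.max(0))
def quad(n,cs,o,z):
    q=np.array([ray(n,f(*c,o),z)[:2] for c in cs]);
    e=[np.linalg.norm(q[i]-q[i-1]) for i in range(4)]
    d=q[1]-q[0];print(n,q.mean(0),np.round(e,4),np.degrees(np.arctan2(d[1],d[0])));return q
quad("top",[(248,110),(417,180),(355,342),(183,276)],(280,130),.106)
quad("top",[(232,93),(435,172),(363,372),(155,290)],(280,130),.096)
quad("side",[(132,128),(305,108),(364,250),(178,270)],(270,190),.106)
quad("side",[(102,135),(318,108),(383,270),(162,299)],(270,190),.096)
E
```

```text
far [0.57907824 0.23467405 0.037     ] 0.6248227839585175
top [ 94.30931274 112.10301833] [230.16634738 241.40240344]
side [206.98758949  60.82701193] [310.96516901 158.26585864]
near [0.45449437 0.16416364 0.037     ] 0.4832337238568647
top [225.49456917 364.72551928] [360.44967668 492.71109748]
side [ 72.37033627 197.39534306] [185.80471803 304.61458916]
top [ 0.56637033 -0.21434461] [0.0846 0.0837 0.082  0.0829] -112.72385821654848
top [ 0.56653744 -0.2145671 ] [0.1016 0.101  0.1015 0.1016] -111.44121165065978
side [ 0.56750532 -0.21862442] [0.0886 0.0827 0.0903 0.0836] -24.16801723245893
side [ 0.56772188 -0.21729395] [0.1028 0.1047 0.1033 0.1004] -23.460157391679026
```

```bash
cat >> h.py <<'E'
from scipy.spatial.transform import Rotation as Ro
def to(*tg):
    s=robot.read_state();p=s["tool_pos"];R=Ro.from_rotvec(s["orientation"]).as_matrix()
    print("t",round(float(s["t"]),2),"pos",np.round(p,4),"open",round(float(s["opening"]),4),"F",np.round(s["force"],2));print(np.round(R,3))
    for t in tg:
        t=np.array(t);print("shift cm",np.round(R.T@(t-p)*100,2));p=t
E
python3 - <<'E'
from h import *
to((.455,.1635,.232),(.455,.1635,.026))
E
```

```text
t 0.1 pos [0.1986 0.5656 0.2317] open 0.0931 F [ 0.13 -0.16 -0.8 ]
[[-0.943  0.331 -0.001]
 [ 0.331  0.943 -0.002]
 [ 0.    -0.002 -1.   ]]
shift cm [-3.752e+01 -2.944e+01  1.000e-02]
shift cm [-0.    0.03 20.6 ]
```

Request:
carry_out:
  commands:
    - [[-1.2,-0.9,0,0],[-2.4,-1.9,0,0],[-2.4,-1.9,0,0],[-2.4,-1.9,0,0],[-2.4,-1.9,0,0],[-2.4,-1.9,0,0],[-2.4,-1.9,0,0],[-2.4,-1.9,0,0],[-2.4,-1.9,0,0],[-2.4,-1.9,0,0],[-2.4,-1.9,0,0],[-2.4,-1.9,0,0],[-2.4,-1.9,0,0],[-2.4,-1.9,0,0],[-2.4,-1.9,0,0],[-2.4,-1.9,0,0],[-0.3,0,0,0],[0,0,0,0],[0,0,0,0]]
  claw: 9.3

```text
t: 1.68
tool_pos: [0.4549, 0.1646, 0.2322]
orientation: [-0.529, -3.096, -0.0]
force: [0.2, 0.6, 0.3]
opening: 0.0931
```

```bash
python3 - <<'E'
from h import *
to((.455,.1635,.100),(.455,.1635,.026))
E
```

```text
t 1.68 pos [0.4549 0.1646 0.2322] open 0.0931 F [0.18 0.58 0.26]
[[-0.943  0.332 -0.001]
 [ 0.332  0.943  0.   ]
 [ 0.001 -0.    -1.   ]]
shift cm [-0.06 -0.1  13.22]
shift cm [-0.01  0.    7.4 ]
```

Request:
carry_out:
  commands:
    - [[0,-0.1,1.0,0],[0,0,2.5,0],[0,0,2.5,0],[0,0,2.5,0],[0,0,2.5,0],[0,0,2.0,0],[0,0,2.0,0],[0,0,1.5,0],[0,0,1.0,0],[0,0,1.0,0],[0,0,0.7,0],[0,0,0.5,0],[0,0,0.5,0],[0,0,0.4,0],[0,0,0,0],[0,0,0,0]]

```text
t: 3.02
tool_pos: [0.4551, 0.1635, 0.0268]
orientation: [0.528, 3.097, 0.0]
force: [0.4, 0.3, -0.6]
opening: 0.093
```

```bash
python3 - <<'E'
from h import *
to((.455,.1635,.026))
for n,(x,y) in(("side",(130,90)),("top",(100,120))):
    im=robot.read_camera(n)[y:y+150,x:x+200,::-1]
    cv2.imwrite(f"pics/{n}1.png",cv2.resize(im,None,fx=3.5,fy=3.5,interpolation=cv2.INTER_CUBIC))
E
```

```text
t 3.02 pos [0.4551 0.1635 0.0268] open 0.093 F [ 0.36  0.29 -0.64]
[[-0.943  0.332  0.   ]
 [ 0.332  0.943  0.   ]
 [-0.     0.    -1.   ]]
shift cm [ 0.01 -0.    0.08]
```

View pics/side1.png

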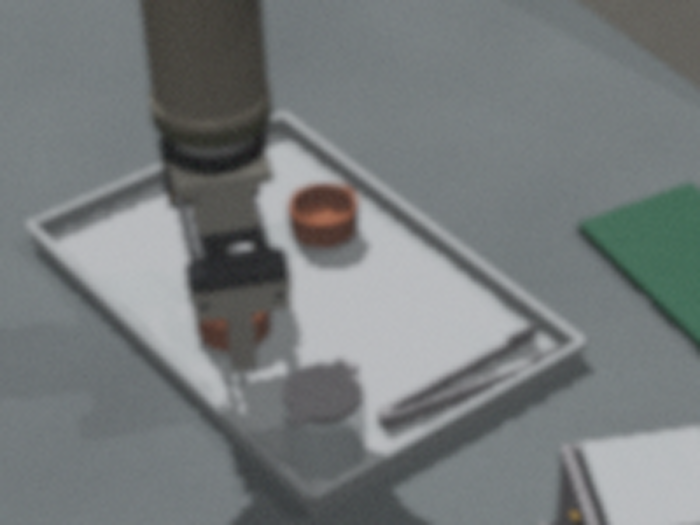

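The fingers straddle the near dish, centred at about (235, 320) in the crop, with the jar and tongs clear of them. I'll close now.

Request:
carry_out:
  commands:
    - [[0,0,0,0],[0,0,0,0],[0,0,0,0],[0,0,0,0],[0,0,0,0],[0,0,0,0],[0,0,0,0],[0,0,0,0],[0,0,0,0],[0,0,0,0],[0,0,0,0],[0,0,0,0]]
  claw: 5.5
  grip_force: 18

```text
t: 4.12
tool_pos: [0.455, 0.1636, 0.0267]
orientation: [0.528, 3.097, 0.0]
force: [0.5, 1.4, 0.3]
opening: 0.0596
```

Request:
carry_out:
  commands:
    - [[0,0,-0.3,0],[0,0,-0.6,0],[0,0,-1.0,0],[0,0,-1.5,0],[0,0,-2.0,0],[0,0,-2.0,0],[0,0,-2.0,0],[0,0,-2.0,0],[0,0,-2.0,0],[0,0,-1.5,0],[0,0,-1.5,0],[0,0,-1.0,0],[0,0,-0.6,0],[0,0,-0.3,0],[0,0,0,0],[0,0,0,0]]

```text
t: 5.45
tool_pos: [0.4545, 0.1634, 0.2089]
orientation: [-0.528, -3.096, 0.001]
force: [-0.1, -0.1, -3.0]
opening: 0.0597
```

```bash
python3 - <<'E'
from h import *
to((.567,-.2155,.205))
im=robot.read_camera("side")[60:210,130:330,::-1]
cv2.imwrite("pics/side2.png",cv2.resize(im,None,fx=3.5,fy=3.5,interpolation=cv2.INTER_CUBIC))
E
```

```text
t 5.45 pos [0.4545 0.1634 0.2089] open 0.0597 F [-0.14 -0.14 -2.98]
[[-0.943  0.331 -0.001]
 [ 0.331  0.943 -0.   ]
 [ 0.001 -0.001 -1.   ]]
shift cm [-23.17 -32.02   0.39]
```

View pics/side2.png

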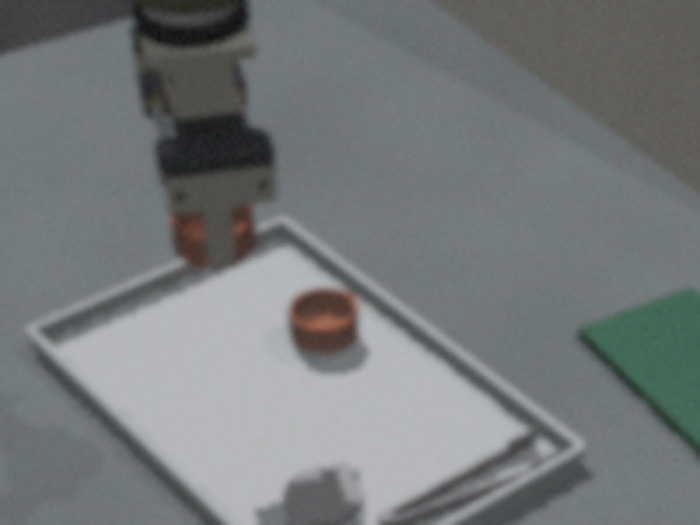

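The dish is held level at about (213, 235) in the crop, centred in the jaws, and its weight shows in the wrist force. Next I carry it to the lift.

Request:
carry_out:
  commands:
    - [[-0.4,-0.5,0,0],[-0.8,-1.1,0,0],[-1.3,-1.8,0,0],[-1.5,-2.0,0,0],[-1.5,-2.1,0,0],[-1.5,-2.1,0,0],[-1.5,-2.1,0,0],[-1.5,-2.1,0,0],[-1.5,-2.1,0,0],[-1.5,-2.1,0,0],[-1.5,-2.1,0,0],[-1.5,-2.1,0,0],[-1.5,-2.1,0,0],[-1.5,-2.1,0,0],[-1.4,-1.9,0,0],[-1.0,-1.4,0,0],[-0.8,-0.9,0,0],[-0.5,-0.5,0,0],[0,0,0,0],[0,0,0,0]]

```text
t: 7.17
tool_pos: [0.5658, -0.2047, 0.2092]
orientation: [-0.528, -3.096, -0.001]
force: [0.1, -1.0, -1.9]
opening: 0.0591
```

```bash
python3 - <<'E'
from h import *
to((.567,-.2155,.140))
for n,(x,y) in(("side",(230,130)),("top",(250,90))):
    im=robot.read_camera(n)[y:y+150,x:x+200,::-1]
    cv2.imwrite(f"pics/{n}3.png",cv2.resize(im,None,fx=3.5,fy=3.5,interpolation=cv2.INTER_CUBIC))
E
```

```text
t 7.17 pos [ 0.5658 -0.2047  0.2092] open 0.0591 F [ 0.1  -0.97 -1.9 ]
[[-0.943  0.331 -0.001]
 [ 0.331  0.943  0.001]
 [ 0.001  0.    -1.   ]]
shift cm [-0.48 -0.98  6.92]
```

View pics/side3.png

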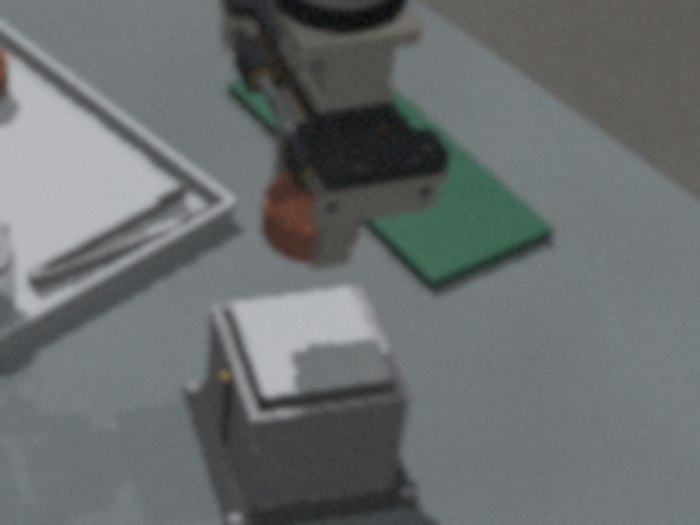

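View pics/top3.png

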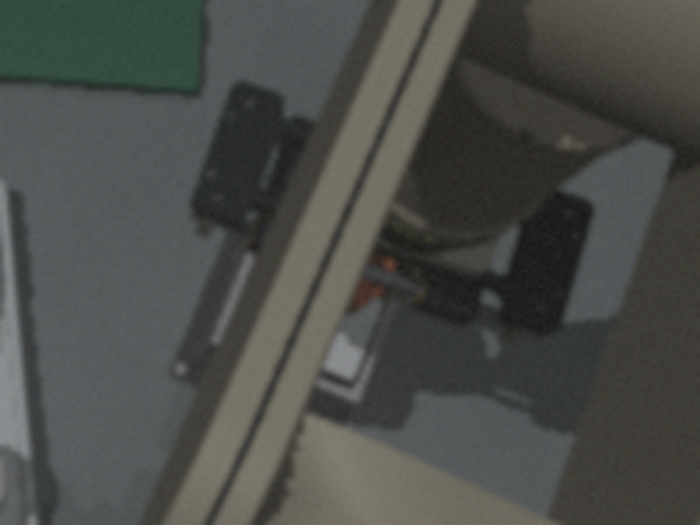

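```bash
python3 - <<'E'
from h import *
to()
im=robot.read_camera("side")[150:230,280:380,::-1]
im=cv2.convertScaleAbs(im,alpha=1.6)
cv2.imwrite("pics/side3b.png",cv2.resize(im,None,fx=7,fy=7,interpolation=cv2.INTER_CUBIC))
s=robot.read_state();print(s["q"],s["wrist_torque"])
E
```

```text
t 7.27 pos [ 0.5659 -0.2042  0.2095] open 0.0594 F [-0.28  0.23 -1.45]
[[-0.944  0.331 -0.   ]
 [ 0.331  0.944  0.   ]
 [ 0.     0.    -1.   ]]
[-4.31507389e-01  1.45922837e-01  1.51316394e+00  2.19163823e-04
  1.48270040e+00 -1.66564060e+00] [ 0.0341895  -0.03186494 -0.00130226]
```

View pics/side3b.png

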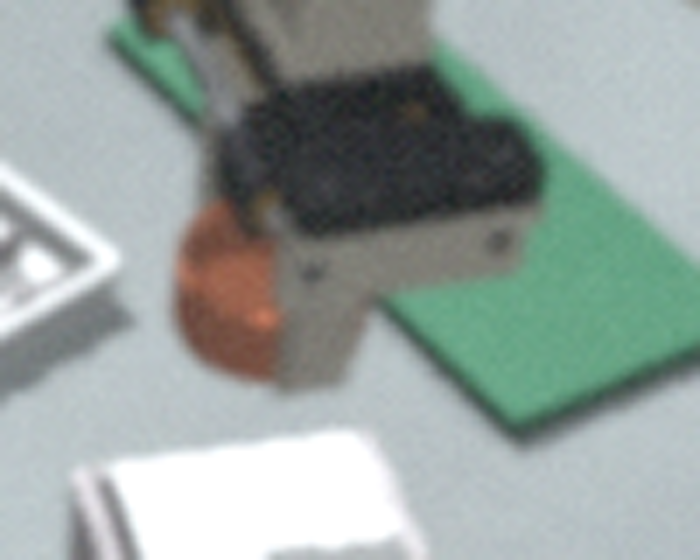

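```bash
cat >> h.py <<'E'
def overlay(n,im,off,f,c,zb,col=(0,255,0)):
    a=np.linspace(0,2*np.pi,40)
    for z,r in((34,30),(34,26),(8,30),(0,18)):
        P=np.array([proj(n,[c[0]+r/1e3*np.cos(t),c[1]+r/1e3*np.sin(t),zb+z/1e3]) for t in a])
        P=(P-off+.5)*f-.5
        cv2.polylines(im,[P.round().astype(np.int32)],True,col,1)
E
python3 - <<'E'
from h import *
p=robot.read_state()["tool_pos"]
im=robot.read_camera("side")[150:230,280:380,::-1]
im=cv2.resize(cv2.convertScaleAbs(im,alpha=1.6),None,fx=7,fy=7,interpolation=cv2.INTER_CUBIC)
overlay("side",im,(280,150),7,p,p[2]-.0235)
cv2.imwrite("pics/side3c.png",im)
E
```

```text
(no output)
```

View pics/side3c.png

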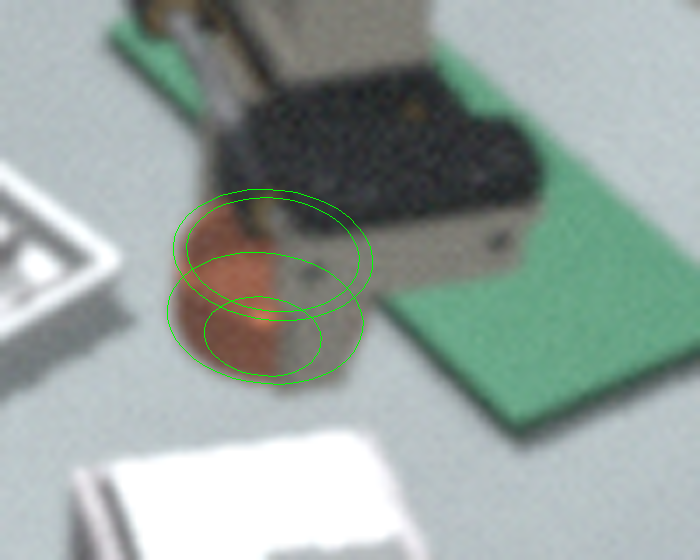

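The green outline, an upright dish centred in the jaws, matches the visible red part at (225, 300). The dish is upright in the grip, so I'll centre it and lower.

Request:
carry_out:
  commands:
    - [[-0.2,-0.5,0.3,0],[-0.3,-0.5,0.8,0],[0,0,1.2,0],[0,0,1.4,0],[0,0,1.2,0],[0,0,0.8,0],[0,0,0.6,0],[0,0,0.4,0],[0,0,0.3,0],[0,0,0,0],[0,0,0,0]]

```text
t: 8.28
tool_pos: [0.5677, -0.2163, 0.1401]
orientation: [0.528, 3.096, -0.0]
force: [-1.3, -0.0, -1.9]
opening: 0.0593
```

```bash
python3 - <<'E'
from h import *
to((.567,-.2155,.1225))
p=robot.read_state()["tool_pos"]
im=robot.read_camera("side")[170:270,270:390,::-1]
im=cv2.resize(cv2.convertScaleAbs(im,alpha=1.6),None,fx=6,fy=6,interpolation=cv2.INTER_CUBIC)
overlay("side",im,(270,170),6,p,p[2]-.0237)
cv2.imwrite("pics/side4.png",im)
E
```

```text
t 8.28 pos [ 0.5677 -0.2163  0.1401] open 0.0593 F [-1.34 -0.01 -1.88]
[[-0.944  0.331  0.001]
 [ 0.331  0.944 -0.   ]
 [-0.001 -0.    -1.   ]]
shift cm [0.09 0.06 1.76]
```

View pics/side4.png

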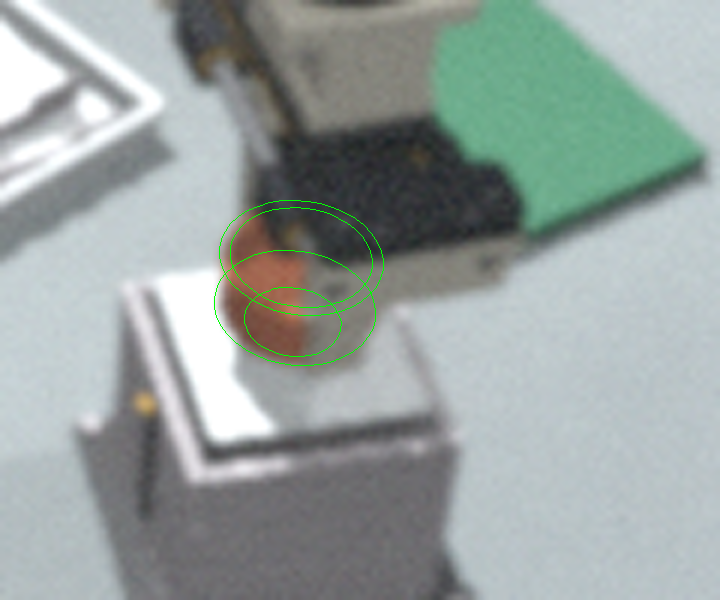

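The dish hangs upright over the middle of the platform at about (297, 300). I'll lower it until the spring carries part of its weight.

Request:
carry_out:
  commands:
    - [[0.05,0,0.3,0],[0,0,0.3,0],[0,0,0.2,0],[0,0,0.2,0],[0,0,0.2,0],[0,0,0.2,0],[0,0,0.2,0],[0,0,0.2,0],[0,0,0,0],[0,0,0,0],[0,0,0,0]]

```text
t: 9.25
tool_pos: [0.5669, -0.2161, 0.1217]
orientation: [0.528, 3.097, -0.0]
force: [-0.2, -0.7, -0.7]
opening: 0.06
```

Request:
carry_out:
  commands:
    - [[0,0,0,0],[0,0,0,0],[0,0,0,0]]

```text
t: 9.5
tool_pos: [0.567, -0.2161, 0.1218]
orientation: [0.528, 3.097, -0.0]
force: [-1.6, 0.2, -0.4]
opening: 0.0601
```

Request:
carry_out:
  commands:
    - [[0,0,0,0],[0,0,0,0],[0,0,0,0],[0,0,0,0],[0,0,0,0],[0,0,0,0],[0,0,0,0],[0,0,0,0],[0,0,0,0],[0,0,0,0]]
  claw: 9.3

```text
t: 10.33
tool_pos: [0.5669, -0.2161, 0.1216]
orientation: [-0.528, -3.097, -0.0]
force: [0.3, -0.3, -0.6]
opening: 0.093
```

Request:
carry_out:
  commands:
    - [[0,0,-0.5,0],[0,0,-1.0,0],[0,0,-1.5,0],[0,0,-2.0,0],[0,0,-2.5,0],[0,0,-2.0,0],[0,0,-1.0,0],[0,0,-0.5,0],[0,0,0,0]]

```text
t: 11.08
tool_pos: [0.5675, -0.2164, 0.2332]
orientation: [0.528, 3.095, -0.001]
force: [-0.5, -0.1, -0.4]
opening: 0.0934
```

```bash
python3 - <<'E'
from h import *
to((.579,.2345,.230))
im=robot.read_camera("side")[170:270,270:390,::-1]
im=cv2.resize(cv2.convertScaleAbs(im,alpha=1.6),None,fx=6,fy=6,interpolation=cv2.INTER_CUBIC)
overlay("side",im,(270,170),6,(.567,-.216),.095)
cv2.imwrite("pics/side5.png",im)
E
```

```text
t 11.08 pos [ 0.5675 -0.2164  0.2332] open 0.0934 F [-0.54 -0.13 -0.41]
[[-0.943  0.331  0.002]
 [ 0.331  0.943 -0.001]
 [-0.002 -0.    -1.   ]]
shift cm [13.86 42.92  0.27]
```

View pics/side5.png

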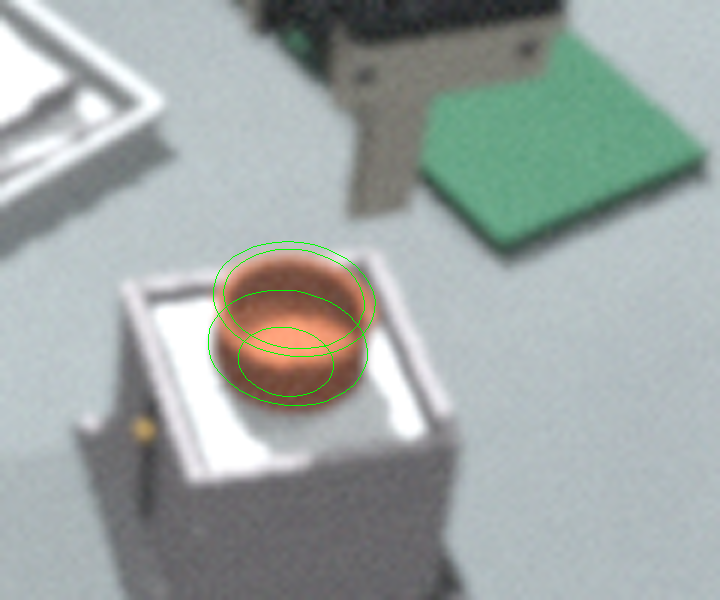

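The first dish stands upright on the platform at about (293, 330) in the crop, centred, and the platform has sunk about 13 mm. Now the far dish.

Request:
carry_out:
  commands:
    - [[0.3,1.0,0,0],[0.6,1.8,0,0],[0.8,2.4,0,0],[0.8,2.5,0,0],[0.8,2.5,0,0],[0.8,2.5,0,0],[0.8,2.5,0,0],[0.8,2.5,0,0],[0.8,2.5,0,0],[0.8,2.5,0,0],[0.8,2.5,0,0],[0.8,2.5,0,0],[0.8,2.5,0,0],[0.8,2.5,0,0],[0.8,2.5,0,0],[0.8,2.5,0,0],[0.8,2.5,0,0],[0.6,1.6,0,0],[0.4,1.0,0,0],[0,0,0,0]]

```text
t: 12.8
tool_pos: [0.5762, 0.2361, 0.23]
orientation: [-0.524, -3.095, 0.001]
force: [-0.2, -0.8, 0.3]
opening: 0.0929
```

Request:
carry_out:
  commands:
    - [[0,0,0,0],[0,0,0,0]]

```text
t: 12.97
tool_pos: [0.5774, 0.2329, 0.231]
orientation: [-0.529, -3.096, 0.001]
force: [0.0, -0.1, -0.3]
opening: 0.0927
```

```bash
python3 - <<'E'
from h import *
to((.5795,.2343,.233),(.5795,.2343,.0265))
E
```

```text
t 12.97 pos [0.5774 0.2329 0.231 ] open 0.0927 F [ 0.   -0.14 -0.26]
[[-0.943  0.332 -0.001]
 [ 0.332  0.943 -0.001]
 [ 0.001 -0.001 -1.   ]]
shift cm [-0.15  0.21 -0.2 ]
shift cm [-1.000e-02  2.000e-02  2.065e+01]
```

Request:
carry_out:
  commands:
    - [[-0.1,0.2,1.0,0],[0,0,2.5,0],[0,0,2.5,0],[0,0,2.5,0],[0,0,2.5,0],[0,0,2.0,0],[0,0,2.0,0],[0,0,1.5,0],[0,0,1.0,0],[0,0,0.8,0],[0,0,0.5,0],[0,0,0.3,0],[0,0,0,0],[0,0,0,0]]

```text
t: 14.13
tool_pos: [0.5798, 0.2355, 0.0414]
orientation: [0.528, 3.096, 0.001]
force: [0.3, -0.3, -0.0]
opening: 0.093
```

```bash
python3 - <<'E'
from h import *
to((.5795,.2343,.0265))
im=robot.read_camera("side")[90:190,160:280,::-1]
im=cv2.resize(cv2.convertScaleAbs(im,alpha=1.6),None,fx=6,fy=6,interpolation=cv2.INTER_CUBIC)
overlay("side",im,(160,90),6,(.5795,.2343),.003)
cv2.imwrite("pics/side6.png",im)
E
```

```text
t 14.13 pos [0.5798 0.2355 0.0414] open 0.093 F [ 0.33 -0.34 -0.01]
[[-0.943  0.332  0.001]
 [ 0.332  0.943  0.   ]
 [-0.001  0.001 -1.   ]]
shift cm [-0.01 -0.12  1.49]
```

View pics/side6.png

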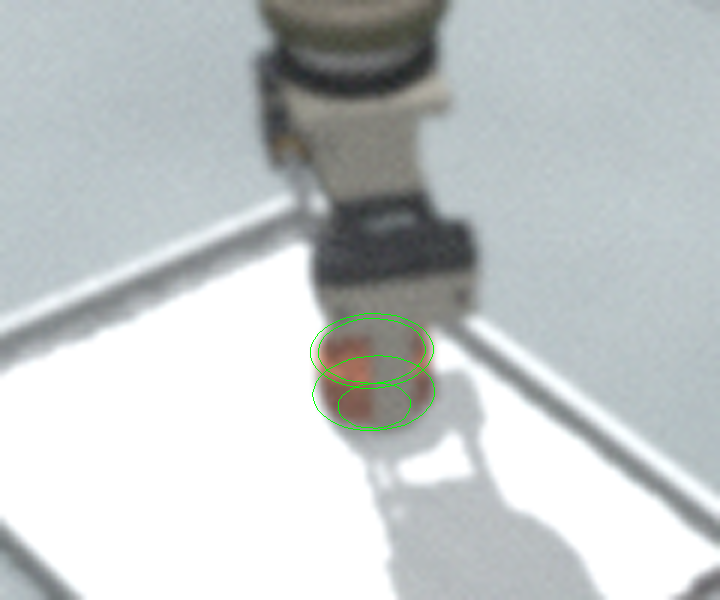

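The dish at about (378, 378) lies between the fingers and matches the outline within about 1 mm. I'll go on down and grip.

Request:
carry_out:
  commands:
    - [[0,-0.1,0.4,0],[0,0,0.4,0],[0,0,0.4,0],[0,0,0.3,0],[0,0,0,0],[0,0,0,0],[0,0,0,0]]

```text
t: 14.77
tool_pos: [0.5789, 0.2344, 0.0256]
orientation: [-0.528, -3.097, 0.0]
force: [0.1, 0.0, 1.4]
opening: 0.0929
```

Request:
carry_out:
  commands:
    - [[0,0,0,0],[0,0,0,0],[0,0,0,0],[0,0,0,0],[0,0,0,0],[0,0,0,0],[0,0,0,0],[0,0,0,0],[0,0,0,0],[0,0,0,0],[0,0,0,0],[0,0,0,0]]
  claw: 5.5
  grip_force: 18

```text
t: 15.77
tool_pos: [0.579, 0.2345, 0.0258]
orientation: [0.528, 3.097, 0.0]
force: [0.1, 1.7, 0.0]
opening: 0.0594
```

Request:
carry_out:
  commands:
    - [[0,0,-0.3,0],[0,0,-0.6,0],[0,0,-1.0,0],[0,0,-1.5,0],[0,0,-2.0,0],[0,0,-2.0,0],[0,0,-2.0,0],[0,0,-2.0,0],[0,0,-2.0,0],[0,0,-1.5,0],[0,0,-1.5,0],[0,0,-1.0,0],[0,0,-0.8,0],[0,0,-0.4,0],[0,0,0,0],[0,0,0,0]]

```text
t: 17.1
tool_pos: [0.5786, 0.2343, 0.211]
orientation: [-0.528, -3.096, 0.001]
force: [-0.7, -0.5, -2.4]
opening: 0.0594
```

```bash
python3 - <<'E'
from h import *
to((.567,-.216,.212))
E
```

```text
t 17.1 pos [0.5786 0.2343 0.211 ] open 0.0594 F [-0.7  -0.47 -2.41]
[[-0.943  0.331 -0.001]
 [ 0.331  0.943 -0.   ]
 [ 0.001 -0.    -1.   ]]
shift cm [-13.83 -42.87  -0.08]
```

Request:
carry_out:
  commands:
    - [[-0.3,-0.8,0,0],[-0.6,-1.7,0,0],[-0.8,-2.4,0,0],[-0.8,-2.5,0,0],[-0.8,-2.5,0,0],[-0.8,-2.5,0,0],[-0.8,-2.5,0,0],[-0.8,-2.5,0,0],[-0.8,-2.5,0,0],[-0.8,-2.5,0,0],[-0.8,-2.5,0,0],[-0.8,-2.5,0,0],[-0.8,-2.5,0,0],[-0.8,-2.5,0,0],[-0.8,-2.5,0,0],[-0.8,-2.5,0,0],[-0.8,-2.5,0,0],[-0.6,-1.8,0,0],[-0.3,-1.0,0,0],[0,-0.2,0,0]]

```text
t: 18.77
tool_pos: [0.5659, -0.2181, 0.2106]
orientation: [-0.532, -3.095, 0.0]
force: [0.3, 0.8, -2.1]
opening: 0.0592
```

Request:
carry_out:
  commands:
    - [[0,0,0,0],[0,0,0,0],[0,0,0,0],[0,0,0,0]]

```text
t: 19.1
tool_pos: [0.5671, -0.2149, 0.2117]
orientation: [-0.526, -3.097, -0.0]
force: [0.7, 0.0, -1.6]
opening: 0.0593
```

```bash
python3 - <<'E'
from h import *
to((.567,-.216,.147))
p=robot.read_state()["tool_pos"]
im=robot.read_camera("side")[150:260,270:400,::-1]
im=cv2.resize(cv2.convertScaleAbs(im,alpha=1.6),None,fx=5,fy=5,interpolation=cv2.INTER_CUBIC)
overlay("side",im,(270,150),5,p,p[2]-.0228)
overlay("side",im,(270,150),5,(.567,-.216),.0925,(255,0,0))
cv2.imwrite("pics/side7.png",im)
E
```

```text
t 19.1 pos [ 0.5671 -0.2149  0.2117] open 0.0593 F [ 0.67  0.02 -1.56]
[[-0.944  0.33  -0.   ]
 [ 0.33   0.944  0.   ]
 [ 0.     0.    -1.   ]]
shift cm [-0.03 -0.11  6.47]
```

View pics/side7.png

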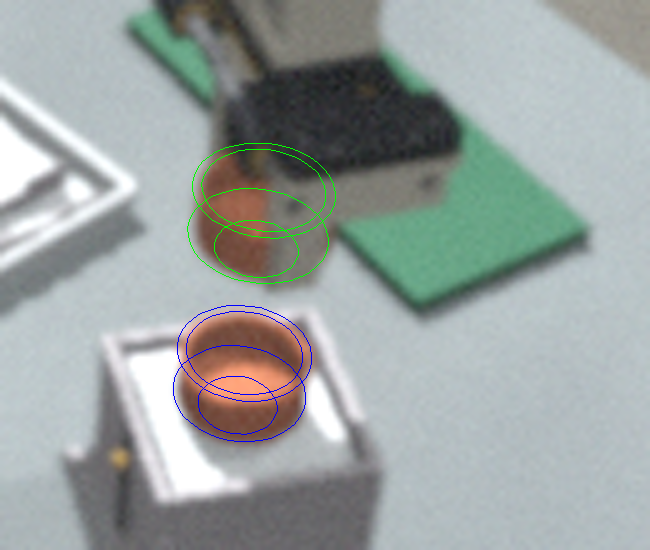

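Both dishes match their outlines with the same small offset of about 1 mm: lower at (246, 375), upper at (258, 215). They are aligned, so I'll lower.

Request:
carry_out:
  commands:
    - [[0,-0.1,0.4,0],[0,0,0.9,0],[0,0,1.2,0],[0,0,1.2,0],[0,0,1.0,0],[0,0,0.6,0],[0,0,0.4,0],[0,0,0.3,0],[0,0,0.2,0],[0,0,0,0],[0,0,0,0],[0,0,0,0]]

```text
t: 20.15
tool_pos: [0.567, -0.2172, 0.1503]
orientation: [0.528, 3.096, -0.001]
force: [0.7, 0.5, -2.8]
opening: 0.0592
```

```bash
python3 - <<'E'
from h import *
to((.567,-.216,.132))
p=robot.read_state()["tool_pos"]
im=robot.read_camera("side")[150:260,270:400,::-1]
im=cv2.resize(cv2.convertScaleAbs(im,alpha=1.6),None,fx=5,fy=5,interpolation=cv2.INTER_CUBIC)
cv2.imwrite("pics/side8.png",im)
E
```

```text
t 20.15 pos [ 0.567  -0.2172  0.1503] open 0.0592 F [ 0.72  0.54 -2.81]
[[-0.943  0.331  0.001]
 [ 0.331  0.943 -0.001]
 [-0.001 -0.    -1.   ]]
shift cm [0.04 0.12 1.83]
```

View pics/side8.png

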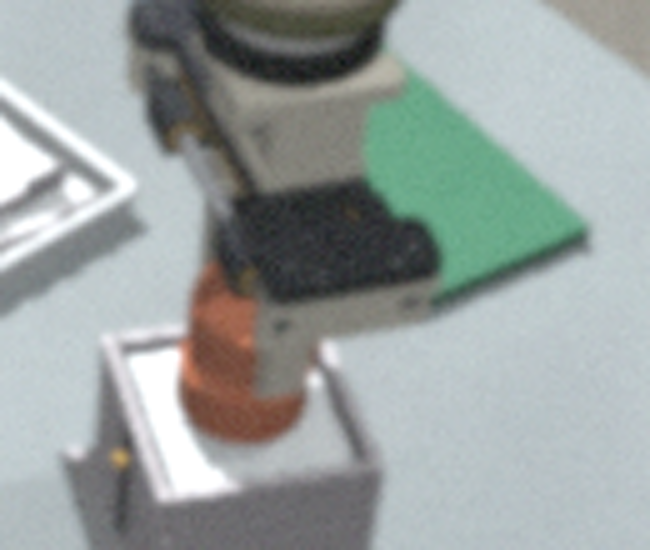

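The upper dish at (225, 320) sits just above the lower one's mouth and is aligned. I'll lower it slowly.

Request:
carry_out:
  commands:
    - [[0,0.1,0.2,0],[0,0,0.2,0],[0,0,0.2,0],[0,0,0.2,0],[0,0,0.2,0],[0,0,0.2,0],[0,0,0.2,0],[0,0,0.2,0],[0,0,0.2,0],[0,0,0,0],[0,0,0,0],[0,0,0,0],[0,0,0,0]]

```text
t: 21.28
tool_pos: [0.567, -0.2161, 0.1318]
orientation: [0.528, 3.097, -0.0]
force: [0.3, 0.8, -1.4]
opening: 0.0594
```

```bash
python3 - <<'E'
from h import *
to()
im=robot.read_camera("side")[150:260,270:400,::-1]
im=cv2.resize(cv2.convertScaleAbs(im,alpha=1.6),None,fx=5,fy=5,interpolation=cv2.INTER_CUBIC)
cv2.imwrite("pics/side9.png",im)
to()
E
```

```text
t 21.28 pos [ 0.567  -0.2161  0.1318] open 0.0594 F [ 0.27  0.76 -1.35]
[[-0.943  0.331  0.   ]
 [ 0.331  0.943 -0.   ]
 [-0.    -0.    -1.   ]]
t 21.33 pos [ 0.567  -0.2161  0.1318] open 0.0595 F [-1.33  0.58 -1.27]
[[-0.943  0.331  0.   ]
 [ 0.331  0.943 -0.   ]
 [-0.    -0.    -1.   ]]
```

View pics/side9.png

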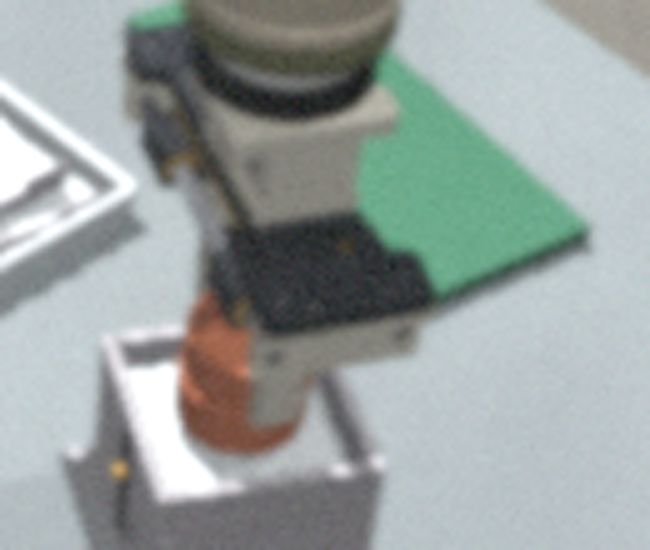

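The platform has sunk another 6 mm or so (knob at row 470) and the stack is aligned. I'll lower a little more to take up the remaining weight, then release.

Request:
carry_out:
  commands:
    - [[0,0,0.1,0],[0,0,0.1,0],[0,0,0.1,0],[0,0,0.1,0],[0,0,0,0],[0,0,0,0],[0,0,0,0]]

```text
t: 21.92
tool_pos: [0.567, -0.2161, 0.1277]
orientation: [0.528, 3.097, -0.0]
force: [0.7, -0.4, -1.1]
opening: 0.0591
```

Request:
carry_out:
  commands:
    - [[0,0,0,0],[0,0,0,0],[0,0,0,0],[0,0,0,0],[0,0,0,0],[0,0,0,0],[0,0,0,0],[0,0,0,0],[0,0,0,0],[0,0,0,0],[0,0,0,0],[0,0,0,0]]
  claw: 9.3

```text
t: 22.92
tool_pos: [0.5669, -0.2161, 0.1276]
orientation: [-0.528, -3.097, -0.0]
force: [-0.0, -0.2, -1.2]
opening: 0.0927
```

Request:
carry_out:
  commands:
    - [[0,0,-0.5,0],[0,0,-1.0,0],[0,0,-1.5,0],[0,0,-2.0,0],[0,0,-2.5,0],[0,0,-2.0,0],[0,0,-1.0,0],[0,0,-0.5,0],[0,0,0,0],[0,0,0,0]]

```text
t: 23.75
tool_pos: [0.5666, -0.216, 0.2368]
orientation: [-0.528, -3.096, -0.0]
force: [-0.1, 0.6, -0.9]
opening: 0.0929
```

```bash
python3 - <<'E'
from h import *
to()
im=robot.read_camera("side")[150:260,270:400,::-1]
im=cv2.resize(cv2.convertScaleAbs(im,alpha=1.6),None,fx=5,fy=5,interpolation=cv2.INTER_CUBIC)
cv2.imwrite("pics/side10r.png",im)
im=im.copy()
overlay("side",im,(270,150),5,(.568,-.217),.080,(255,0,0))
overlay("side",im,(270,150),5,(.568,-.217),.106)
cv2.imwrite("pics/side10.png",im)
E
```

```text
t 23.75 pos [ 0.5666 -0.216   0.2368] open 0.0929 F [-0.06  0.55 -0.95]
[[-0.943  0.331 -0.001]
 [ 0.331  0.943  0.   ]
 [ 0.001  0.    -1.   ]]
```

View pics/side10r.png

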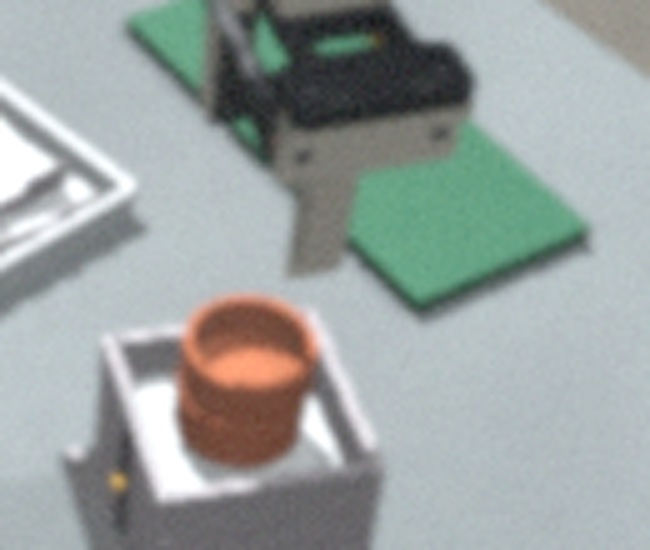

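View pics/side10.png

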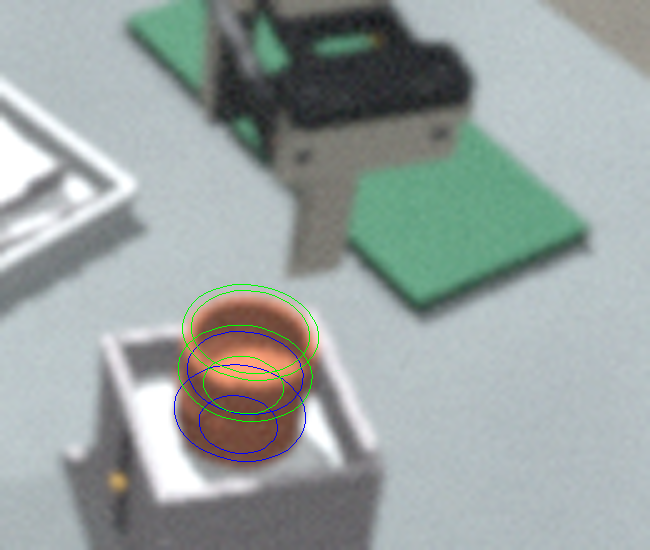

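The stack looks upright at (245, 380), seated and clear of the fingers, with the knob at row 481, about 25 mm of sink. I'll move the arm aside for a check from the top camera.

Request:
carry_out:
  commands:
    - [[0,0,-1,0],[0.5,1.2,-1,0],[0.8,2.0,0,0],[0.8,2.5,0,0],[0.8,2.5,0,0],[0.8,2.5,0,0],[0.8,2.5,0,0],[0.8,2.5,0,0],[0.8,2.5,0,0],[0.8,2.5,0,0],[0.8,2.5,0,0],[0.8,2.5,0,0],[0.8,2.5,0,0],[0.8,2.5,0,0],[0.5,1.5,0,0],[0.3,0.8,0,0],[0,0,0,0],[0,0,0,0],[0,0,0,0]]

```text
t: 25.38
tool_pos: [0.5734, 0.1306, 0.2578]
orientation: [0.529, 3.097, -0.001]
force: [-0.4, -0.3, 0.2]
opening: 0.0929
```

```bash
python3 - <<'E'
from h import *
to()
for n,(x,y) in(("side",(270,180)),("top",(290,130))):
    im=robot.read_camera(n)
    cv2.imwrite(f"pics/{n}11full.png",im[:,:,::-1])
    im=im[y:y+90,x:x+110,::-1]
    im=cv2.resize(cv2.convertScaleAbs(im,alpha=1.6),None,fx=6,fy=6,interpolation=cv2.INTER_CUBIC)
    overlay(n,im,(x,y),6,(.567,-.216),.104)
    cv2.imwrite(f"pics/{n}11.png",im)
E
```

```text
t 25.38 pos [0.5734 0.1306 0.2578] open 0.0929 F [-0.39 -0.27  0.2 ]
[[-0.943  0.332  0.   ]
 [ 0.332  0.943 -0.   ]
 [-0.    -0.    -1.   ]]
```

View pics/top11.png

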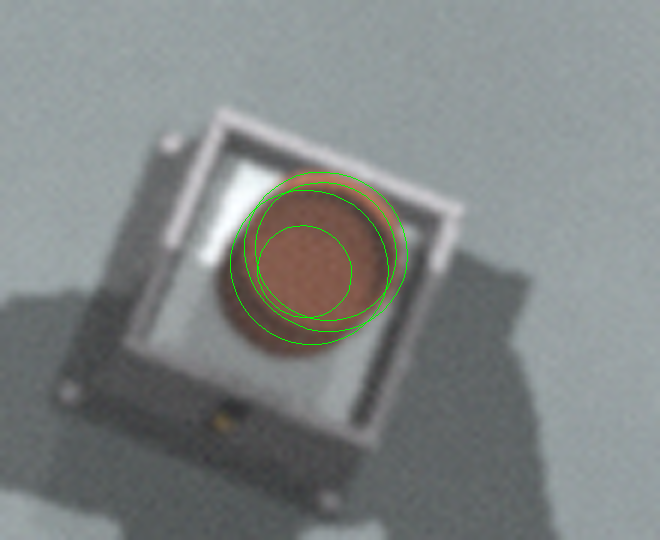

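View pics/side11full.png

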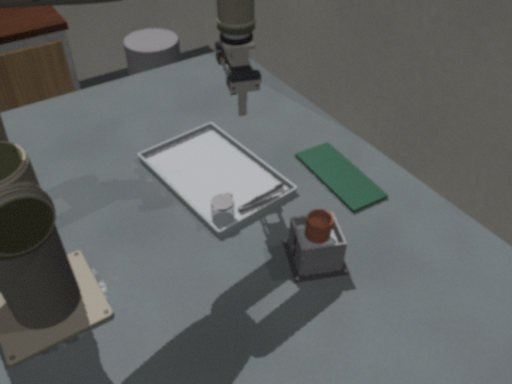

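The top view shows the upper rim at (325, 252), matching the outline for the platform's centre. The jar at (222, 203) and the tongs at (262, 195) are unmoved in the side view, and the arm is clear. I'll hand it in.

```bash
python3 -c "
from plant import robot
print(robot.close_job())"
```

```text
the job is handed in; nothing more can be done
None
```

Both dishes are stacked in the lift, and I handed the job in after about 25 s of the 64 s allowed; no verdict is reported. I set the near dish on the platform first and let go, then stacked the far dish on it. For each dish I let the spring take part of the weight before opening the jaws.

- **First dish:** it stood upright and centred by itself. The platform had sunk about 13 mm, judged from how far the lift's indicator knob moved.
- **Final stack:** it looked upright and seated in both views. The upper rim was within about 2 mm of the platform's centre, and the platform had sunk about 25 mm, well short of its bottom stop.
- **Bystanders and arm:** the jar and tongs looked unmoved, and the arm was clear with the jaws open.
- **Disagreement:** in the side view taken before the arm moved away, the top of the stack sat about 2 pixels (about 5 mm) below my predicted outline. Its base was also slightly low. I put this down to the assumed sink and image blur, because a badly seated upper dish would stand higher, not lower. I did not measure it further.

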